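# Reset the two-key interlock box

### The arm

A 6-joint arm with a two-finger parallel gripper is mounted at the origin on a cart in front of the work surface, level with it; the furniture and walls round the work are solid. World frame = base frame: x ahead of the robot, y to its left, z up, the work surface at z = 0. Lengths are in m, angles in rad, forces in N, time in s.
With the tool pointing down it reaches from about 0.325 to 1 m from the base axis. Payload 5.1 kg.
Tool frame: the origin (TCP) lies at the very end of the fingers, on their centre line; the grasp point (between the pads) lies 19 mm behind it; z points along the fingers, y is the line along which they close (so a half turn about z gives the same grasp; the last joint's range is limited). The gripper opens to 85 mm and grips with 20 to 120 N. Pads are 22 mm wide; open, the fingers measure 114 mm over their backs; the gripper's body (76 mm by 85 mm) begins 54 mm behind the grasp point. The pads swing forward as they close: fully open they stand 13 mm farther back than shut.
Start: joints at [1.192, 0.124, 1.65, -0, 1.367, -0.083], TCP at [0.189, 0.622, 0.231] pointing down, gripper open.
Joint ranges: [-2.61, 2.61], [-1.02, 2.33], [0.03, 2.71], [-1.35, 4.49], [0.32, 2.68], [-2.91, 2.91]. Speed limits (rad/s): [2.57, 2.57, 3.14, 3.14, 3.14, 3.14].

### API

Orientations are given as a rotation vector (axis times angle).
In Python, from cell import ctrl gives the robot as it stands. Calls block until the motion is done:
- ctrl.goto(position, orientation): joint-space move of the TCP to a pose.
- ctrl.movel(position, attitude=None, max_speed=0.15, until_force=None): straight line of the TCP; attitude=None keeps the orientation; max_speed is the mean speed in m/s. With until_force (N) it stops when the force on the tool has changed by that much, and returns True; else False.
- ctrl.goto_joints(angles): joint-space move.
- ctrl.move_gripper(opening, grasp_force=None): opening from 0.0 (shut) to 1.0 (fully open); grasp_force is the grip in N (None keeps the last); returns when the fingers have stopped.
- ctrl.wait(seconds).
- ctrl.solve_ik(position, orientation): joint angles nearest the present ones, or None.
- ctrl.state(): the state.
- ctrl.camera(name): name is "scene" or "side" or "wrist"; returns (picture, depth): 400x640x3 uint8, blue, green, red; 400x640 float32, m along the optical axis (not along the pixel's ray), 0 where there is no reading.
- ctrl.camera_model(name): a dict with "K" (3x3 intrinsics, pixels), "eye" and "orientation" of the camera in the world. Camera axes: x right, y down, z forward; pixel columns grow to the right and rows downward; lengths in m; the calibration is good to about 2 mm. The wrist camera is an equidistant fisheye: a pixel r from the principal point sees the ray r / f radians off the axis. A picture is of the moment at which its call begins: read the wrist's pose just before it. camera_model takes no time and is no camera call; for the wrist camera it gives the pose at the moment of the call.
A pose or a line that the arm cannot do raises ctrl.PlanningError and nothing moves.
- ctrl.hand_in(): hands the job in; it is judged then, once.
Trained networks look in the newest picture that a camera, given by its name, has taken for a name from the list of things; names that differ only in an ending like _2 or _b are one class to them, and where a whole thing is asked for, a point or a joint stands for the part that bears it (a point fixed in the world has none). Each returns a list of dicts, best first, with "score" (0 to 1); they miss things now and then, are a little off and sometimes report something else, mostly with a low value. They report only what shows in the picture. A call takes as long as a camera call. They do not tell look-alikes from the thing itself.
- ctrl.outline_of(query, camera): "pixels" (400x640 bool, what is visible of it) and "centre" ([row, column] in pixels, amid what is visible of it).
- ctrl.mark_of(query, camera): "centre" ([row, column] in pixels: a listed point, or the origin of a listed thing).
The state is a dict: "time_s": time; "joints": joint angles; "dq": joint speeds; "joint_torque": joint torques, N m; "ee_pos": TCP position; "tool_rot": TCP orientation; "wrist_force": force on the tool from outside, world axes, zero at the start; "moment": the same for the moment, N m; "gripper_width": opening from 0.0 (shut) to 1.0 (fully open); "grip_force": force on a finger pad.
Only numpy, scipy, OpenCV 4.12 (cv2) and the standard library are available. Lean on these libraries where they do the work, as an engineer would, in place of code of your own. Each camera call takes 0.05 s, during which the arm holds its last target. There are 200 camera calls.

### The job

Reset the interlock on the grey control box: push its sliding shutter fully open with the fingertips, without pinching its rib, then press the two small round keys under it together, one fingertip on each, hold both right down for at least two seconds, let them spring back up, and leave the shutter open. Do not press the big mushroom stop button, and do not move the loose stone offcut, wooden wedge or core bit that stand beside the box.

Things in the scene. Friction and masses are not known exactly. Their poses are not given: they have to be found in the camera images.
- control_box: grey control box fixed to the bench, 260 (x) x 160 (y) x 40 mm high. Origin at the centre of its underside, on the bench; x points from the key end to the stop button end, within 30 degrees of straight away from the robot; y to the left, z up. Guide rails along both long sides, x -125 to +90 mm, rise to 64 mm above the bench; their inner edges lie 65 mm either side of the centre line
- shutter (a joint): slide of the aluminium dust shutter along the box's +x, in m: 0 shut (over both keys), 0.085 fully open against its stop. Starts within 15 mm of shut, stays where it is left, takes about 2 N to move, plus 8 N per m/s. The shutter is a flat plate 80 (x) x 134 (y) mm, its upper face 61 mm above the bench; shut, its centre is at the box's x = -75 mm. It fully blocks the keys from above while shut
- rib_top (a point): middle of the top edge of the front face of the shutter's upright rib (86 mm above the bench), moves with the shutter; the front face looks to the box's -x. The rib is 6 mm thick (x), 70 mm wide (y) and rises 25 mm above the plate (its back half 22.5 mm); it stands 22 mm behind (+x of) the plate's centre. Push on its front face toward the box's +x
- key_left (a joint): travel of the left (+y) round key, in m: 0 up, 0.008 right down on its stop; counts as down beyond 0.006. Spring return, 1 N at the top to 3 N at the bottom
- key_right (a joint): travel of the right (-y) round key, the same as the left one
- key_left_top (a point): centre of the flat top of the left key: dark steel, diameter 30 mm, at the box's x = -75 mm, y = +33 mm, top 54 mm above the bench when up and 46 mm when down (the box's deck is at 40 mm)
- key_right_top (a point): centre of the flat top of the right key, the same at the box's y = -33 mm: the keys are 66 mm apart, centre to centre
- stop_button (a joint): travel of the big mushroom stop button, in m: 0 up, 0.006 down; it must stay up (below 0.003)
- stop_button_top (a point): top centre of the stop button: dark steel mushroom, diameter 42 mm, top 73 mm above the bench, at the box's x = +96 mm on the centre line
- offcut_2: loose grey stone offcut, 40 x 52 x 26 mm, beside the box; origin at the centre of its underside; leave it
- wedge_0: loose wooden wedge, 28 x 89 x 22 mm, beside the box; origin at the centre of its underside; leave it
- core_bit_1: loose pale core bit standing upright, 33 mm diameter, 92 mm tall, beside the box's rear half; origin at the centre of its underside; leave it
There are look-alikes about, which are no part of the job. What is shaped like the wedge_0 but purple is not meant. Of the things shaped like the offcut_2, the grey one is meant.

How it is judged:
By the outcome, as a careful person would: the job done as asked, in the order asked, and still so for the second after the job is handed in, with the robot touching nothing.
It also fails if it takes over 48 s, if anything falls off the work surface, if the arm or the gripper's body presses on something with over 40 N, if the wrist force passes 120 N, or if a joint passes its speed limit or range.

## Working session

There is one attempt and no reset: what is moved stays moved. The work goes in short steps, each a Python script; the robot and the scene stay as the last script left them, time stands still between calls to the robot, and variables do not carry over. Pictures are saved under pics/ and viewed, at most 10 in all, crops included, and the job is handed in when it is done.

```bash
mkdir -p pics; ls; cat > h.py <<'E'
import numpy as np, cv2
from scipy.spatial.transform import Rotation as R
from cell import ctrl
def deproj(cam, depth, r, c, m=None):
    m = m or ctrl.camera_model(cam)
    K=np.array(m["K"]); z=depth[int(round(r)),int(round(c))]
    p=np.array([(c-K[0,2])/K[0,0]*z,(r-K[1,2])/K[1,1]*z,z])
    return rot(m["orientation"])@p+np.array(m["eye"])
def rot(o):
    o=np.array(o)
    return o if o.shape==(3,3) else R.from_rotvec(o).as_matrix()
E
python3 - <<'E'
from h import *
for n in ("scene","side"):
    im,d=ctrl.camera(n); cv2.imwrite(f"pics/{n}0.png",im); np.save(f"pics/{n}0.npy",d)
    m=ctrl.camera_model(n); print(n,m)
    for q in ("rib_top","stop_button_top","control_box","core_bit_1","offcut_2","wedge_0"):
        for t in ctrl.mark_of(q,n)[:3]:
            r,c=t["centre"]
            try: p=deproj(n,d,r,c,m).round(3)
            except Exception as e: p=e
            print(q,round(t["score"],2),np.round(t["centre"],1),p)
print(ctrl.state())
E
```

```text
pics
scene {'K': array([[410.43941486,   0.        , 318.59316751],
       [  0.        , 410.43941486, 201.4911888 ],
       [  0.        ,   0.        ,   1.        ]]), 'eye': array([ 0.1703501 , -0.38525127,  0.84314675]), 'orientation': array([-2.34402958,  0.89281355, -0.28195016])}
rib_top 0.67 [184.4 305. ] [0.568 0.137 0.062]
stop_button_top 0.5 [174.3 365.3] [0.697 0.055 0.07 ]
control_box 0.72 [200.9 328.1] [0.586 0.071 0.042]
core_bit_1 0.56 [231.3 376.5] [ 0.616 -0.066  0.031]
offcut_2 0.85 [255.6 326.6] [ 0.486 -0.034  0.026]
offcut_2 0.66 [295.3 336.2] [ 0.437 -0.119  0.025]
wedge_0 0.79 [244.5 243. ] [0.364 0.125 0.015]
wedge_0 0.68 [162.5 298. ] [0.632 0.246 0.008]
wedge_0 0.6 [159.7 251.5] [0.542 0.34  0.01 ]
side {'K': array([[366.18172841,   0.        , 316.37310613],
       [  0.        , 366.18172841, 197.15879405],
       [  0.        ,   0.        ,   1.        ]]), 'eye': array([ 0.56756158, -0.58610778,  0.61579557]), 'orientation': array([-2.24725868, -0.06712274,  0.02403236])}
rib_top 0.58 [185.9 330.9] [0.566 0.119 0.085]
stop_button_top 0.55 [208.9 386.
[... 325 characters left out ...]
time_s': 0.7, 'joints': array([ 1.19235742e+00,  1.23755984e-01,  1.65032072e+00, -4.85850203e-07,
        1.36750959e+00, -8.26008213e-02]), 'dq': array([ 1.35941955e-03, -2.11916611e-03, -6.27021716e-05,  2.38693914e-03,
        2.69401349e-04,  1.89982129e-04]), 'joint_torque': array([-1.04078026e-03, -4.23446023e+01, -3.65662622e+01, -1.78300693e-04,
        5.37850192e-04, -7.70544546e-06]), 'ee_pos': array([0.18952166, 0.62173188, 0.23133846]), 'tool_rot': array([4.63008185e-01, 3.10728431e+00, 9.55851070e-06]), 'wrist_force': array([-0.00794912, -0.22527914, -0.99593778]), 'moment': array([ 0.01900071, -0.02163942,  0.00316558]), 'grip_force': 0.0, 'gripper_width': 1.0019402181863903}
```

```bash
python3 - <<'E'
import cv2,numpy as np
a=cv2.imread("pics/scene0.png")[110:330,190:450]; b=cv2.imread("pics/side0.png")[110:330,210:470]
cv2.imwrite("pics/both.png",np.hstack([cv2.resize(a,(400,338)),cv2.resize(b,(400,338))]))
E
```

```text
(no output)
```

View pics/scene0.png

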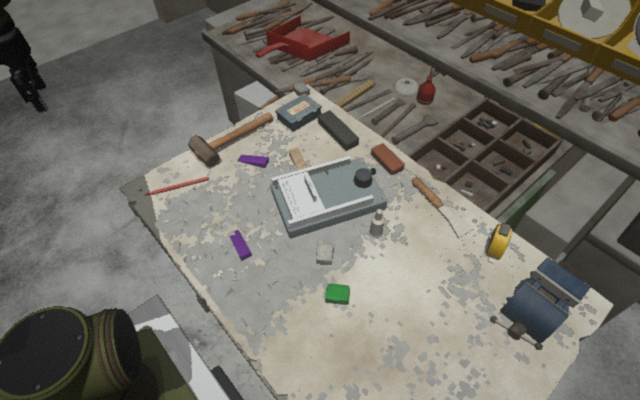

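View pics/both.png

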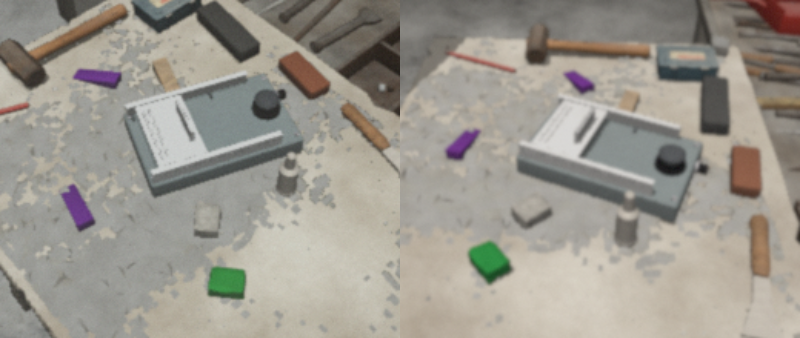

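The box is at about (327,200) in the scene picture, with the shutter and rib at its left and the mushroom at (365,176). The grey offcut is at (325,252), the green one at (337,294) is a decoy. The wooden wedge is at (297,157), the two purple ones at (253,160) and (240,244) are decoys. The core bit is at (377,225). There is only one control box, rib and pair of keys, so nothing can be mistaken for them. Next: fit the box pose.

```bash
python3 - <<'E'
from h import *
P={}
for n in ("scene","side"):
    d=np.load(f"pics/{n}0.npy"); m=ctrl.camera_model(n); K=m["K"]
    r,c=np.mgrid[0:400,0:640]
    p=np.stack([(c-K[0,2])/K[0,0]*d,(r-K[1,2])/K[1,1]*d,d],-1).reshape(-1,3)@rot(m["orientation"]).T+m["eye"]
    g=np.zeros((400,640),bool)
    p=p[d.ravel()>0]
    s=(abs(p[:,0]-.6)<.18)&(abs(p[:,1]-.09)<.17)
    p=p[s]; P[n]=p
    print(n,len(p))
    t=(p[:,2]>.034)&(p[:,2]<.07)&(np.hypot(p[:,0]-.62,p[:,1]+.067)>.03)
    # drop stray points: keep biggest blob in 5mm grid
    q=p[t]; gi=((q[:,:2]-[.4,-.1])/.004).astype(int); im=np.zeros((110,110),np.uint8); im[gi[:,0],gi[:,1]]=1
    im=cv2.morphologyEx(im,cv2.MORPH_CLOSE,np.ones((3,3)))
    nn,l,st,_=cv2.connectedComponentsWithStats(im); k=1+st[1:,4].argmax()
    q=q[l[gi[:,0],gi[:,1]]==k]
    print("rect",cv2.minAreaRect(q[:,:2].astype(np.float32)))
    h=p[p[:,2]>.067]; 
    b=h[np.hypot(h[:,0]-.695,h[:,1]-.056)<.035]; print("btn",cv2.minEnclosingCircle(b[b[:,2]<.08][:,:2].astype(np.float32)),b.mean(0),np.median(b[:,2]))
    rb=h[(np.hypot(h[:,0]-.57,h[:,1]-.11)<.06)&(h[:,2]>.07)]; print("rib",cv2.minAreaRect(rb[:,:2].astype(np.float32)),rb.mean(0),rb[:,2].max())
E
```

```text
scene 15067
rect ((0.6056565046310425, 0.09532033652067184), (0.16102467477321625, 0.2597721219062805), 68.45442199707031)
btn ((0.695220410823822, 0.06147420033812523), 0.02047153376042843) [0.69426048 0.06014218 0.07034423] 0.07030160005080316
rib ((0.5633366703987122, 0.11314573884010315), (0.07075818628072739, 0.006602395325899124), 68.62628173828125) [0.56177914 0.11082533 0.08137888] 0.088561724860727
side 14188
rect ((0.6066551208496094, 0.09637762606143951), (0.1629980355501175, 0.2592010200023651), 68.92758178710938)
btn ((0.695407509803772, 0.05958246812224388), 0.019663318991661072) [0.69541472 0.05860491 0.07031412] 0.07038543435455741
rib ((0.5631566047668457, 0.11248359829187393), (0.07040978968143463, 0.007509866263717413), 68.0921401977539) [0.56340707 0.1093768  0.08021658] 0.08827564480646433
```

```bash
cat >> h.py <<'E'
yaw=-np.radians(21.4); O=np.array([.606,.0958,0])
B=R.from_euler('z',yaw).as_matrix()
def W(x,y,z): return O+B@np.array([x,y,z])
def down(flip):
    s=-1 if flip else 1
    return R.from_matrix(B@np.array([[s,0,0],[0,-s,0],[0,0,-1.]])).as_rotvec()
def inbox(): return (B.T@(np.array(ctrl.state()["ee_pos"])-O)).round(4)
E
python3 - <<'E'
from h import *
ctrl.move_gripper(.606)
p=W(-.082,0,.16)
js=[(f,ctrl.solve_ik(p,down(f))) for f in (0,1)]; print(js)
j0=ctrl.state()["joints"]
f=min((np.abs(j-j0).max(),f) for f,j in js if j is not None)[1]
print(f); ctrl.goto(p,down(f)); 
im,d=ctrl.camera("wrist"); cv2.imwrite("pics/w1.png",im)
print(inbox(),ctrl.state()["time_s"],ctrl.state()["gripper_width"])
E
```

```text
[(0, array([ 1.34427389e-01, -5.36813076e-02,  1.95565287e+00, -8.88178420e-16,
        1.23962110e+00,  2.07872418e+00])), (1, array([ 1.34427389e-01, -5.36813076e-02,  1.95565287e+00, -4.44089210e-16,
        1.23962110e+00, -1.06286848e+00]))]
1
[-0.0823  0.0008  0.1602] 3.35 0.6050290441518273
```

View pics/w1.png

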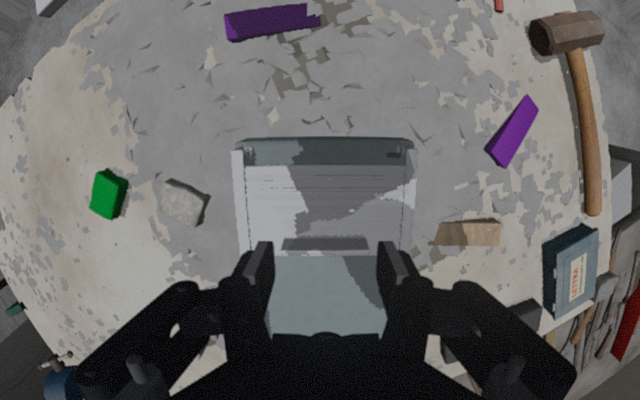

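The wrist view shows the plate at (240-415, 150-250) and the rib at (325,243). The fingers straddle the centre line squarely. Next, go down and push.

```bash
python3 - <<'E'
from h import *
print("down hit",ctrl.movel(W(-.082,0,.070),max_speed=.06,until_force=6),inbox(),ctrl.state()["wrist_force"].round(1))
if inbox()[2]<.08:
    print("push",ctrl.movel(W(.045,0,inbox()[2]),max_speed=.05,until_force=14),inbox(),(B.T@ctrl.state()["wrist_force"]).round(1))
im,d=ctrl.camera("side"); cv2.imwrite("pics/s1.png",cv2.resize(im[130:290,240:450],(630,480)))
print(ctrl.state()["time_s"])
E
```

```text
down hit False [-0.0817  0.0002  0.0705] [ 0.3 -0.6  0.1]
push True [ 0.0208 -0.0002  0.0694] [ 0.1  0.7 -0.1]
6.9
```

View pics/s1.png

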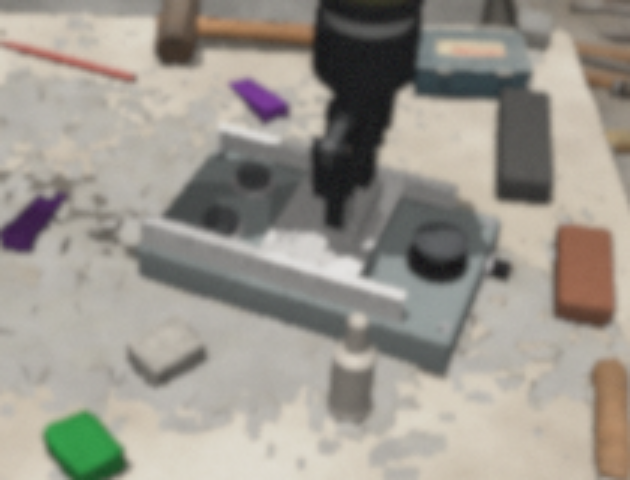

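The shutter now looks open: keys uncovered at (220,218) and (253,178), rib near the tool. I'll press again slowly to confirm the stop, then go to the keys.

```bash
python3 - <<'E'
from h import *
a=inbox(); z=a[2]
print("push",ctrl.movel(W(.030,0,z),max_speed=.012,until_force=15),inbox(),(B.T@ctrl.state()["wrist_force"]).round(1))
ctrl.movel(W(a[0]-.02,0,z),max_speed=.1)
ctrl.movel(W(a[0]-.02,0,.11),max_speed=.15)
ctrl.movel(W(-.075,0,.11),max_speed=.15)
im,d=ctrl.camera("wrist"); cv2.imwrite("pics/w2.png",im)
d=ctrl.camera("side")[1]; m=ctrl.camera_model("side"); K=m["K"]; r,c=np.mgrid[0:400,0:640]
p=np.stack([(c-K[0,2])/K[0,0]*d,(r-K[1,2])/K[1,1]*d,d],-1).reshape(-1,3)@rot(m["orientation"]).T+m["eye"]
b=(p-O)@B; s=(b[:,2]>.075)&(b[:,2]<.088)&(abs(b[:,1])<.03)&(b[:,0]>-.03)&(b[:,0]<.06)
print("rib x",np.percentile(b[s,0],[5,50,95]),s.sum())
print(inbox(),ctrl.state()["time_s"])
E
```

```text
push True [ 0.0206 -0.0003  0.0678] [ 0.6 -0.   0.2]
rib x [0.03274466 0.03582235 0.03855165] 63
[-0.0741  0.      0.1101] 8.9333
```

View pics/w2.png

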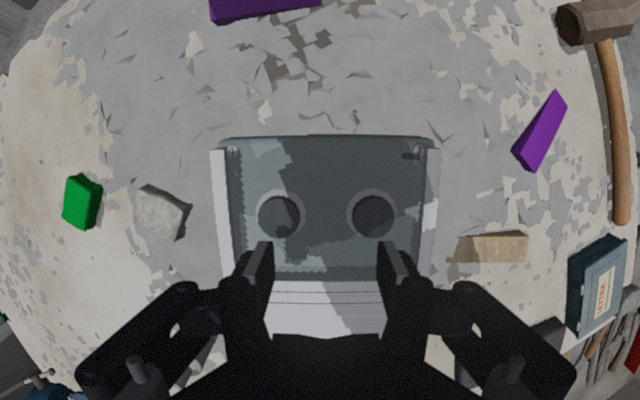

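Both keys are uncovered at (278,214) and (372,214), symmetric about the fingers' midline. I'll check the fingertip spacing by projection before pressing.

```bash
python3 - <<'E'
from h import *
m=ctrl.camera_model("wrist"); K=m["K"]; M=rot(m["orientation"])
def pr(p):
    v=M.T@(p-m["eye"]); th=np.arctan2(np.hypot(v[0],v[1]),v[2]); ph=np.arctan2(v[1],v[0])
    return (K[0,2]+K[0,0]*th*np.cos(ph), K[1,2]+K[1,1]*th*np.sin(ph))
for n,p in dict(kl=(-.075,.033,.054),kr=(-.075,-.033,.054)).items(): print(n,np.round(pr(W(*p))))
x=inbox()[0]
for y in (.0258,.033,.0403,-.0258,-.0403):
  for dx in (-.011,.011): print(y,dx,np.round(pr(W(x+dx,y,.114))))
E
```

```text
kl [372. 218.]
kr [276. 218.]
0.0258 -0.011 [376. 238.]
0.0258 0.011 [373. 277.]
0.033 -0.011 [390. 238.]
0.033 0.011 [387. 277.]
0.0403 -0.011 [404. 238.]
0.0403 0.011 [400. 276.]
-0.0258 -0.011 [271. 238.]
-0.0258 0.011 [274. 277.]
-0.0403 -0.011 [243. 237.]
-0.0403 0.011 [247. 276.]
```

```bash
python3 - <<'E'
from h import *
ctrl.move_gripper(.64)
ctrl.movel(W(-.076,0,.07),max_speed=.08)
print("contact",ctrl.movel(W(-.076,0,.034),max_speed=.015,until_force=16),inbox(),ctrl.state()["wrist_force"].round(1))
z=inbox()[2]
if z<.05:
    ctrl.movel(W(-.076,0,z-.0005),max_speed=.01); s=ctrl.state()
    print(inbox(),s["wrist_force"].round(1),s["moment"].round(2),s["time_s"])
im,d=ctrl.camera("side"); cv2.imwrite("pics/s2.png",cv2.resize(im[150:260,250:400],(750,550)))
E
```

```text
contact True [-0.076   0.      0.0423] [-2.3 -0.3  4.9]
[-0.0759  0.      0.0423] [-3.6 -1.   5.1] [-0.07  0.51 -0.03] 11.775
```

Only 5 N now, so press further until the stops carry a clear load.

```bash
python3 - <<'E'
from h import *
z=inbox()[2]
for k in range(1,7):
    ctrl.movel(W(-.076,0,z-.001*k),max_speed=.01); ctrl.wait(.1); s=ctrl.state()
    print(inbox(),s["wrist_force"].round(1),(B.T@s["moment"]).round(2),round(s["time_s"],2))
    if s["wrist_force"][2]>18: break
im,d=ctrl.camera("side"); cv2.imwrite("pics/s2.png",cv2.resize(im[150:260,250:400],(750,550)))
E
```

```text
[-0.0759  0.0001  0.0422] [-4.7 -0.8  8.8] [-0.28  0.57  0.01] 12.18
[-0.0759  0.0001  0.042 ] [-6.6 -2.  12.7] [-0.37  1.03  0.07] 12.53
[-0.0758  0.0002  0.0419] [-10.8  -1.9  18.6] [-0.71  1.45  0.07] 12.88
```

View pics/s2.png

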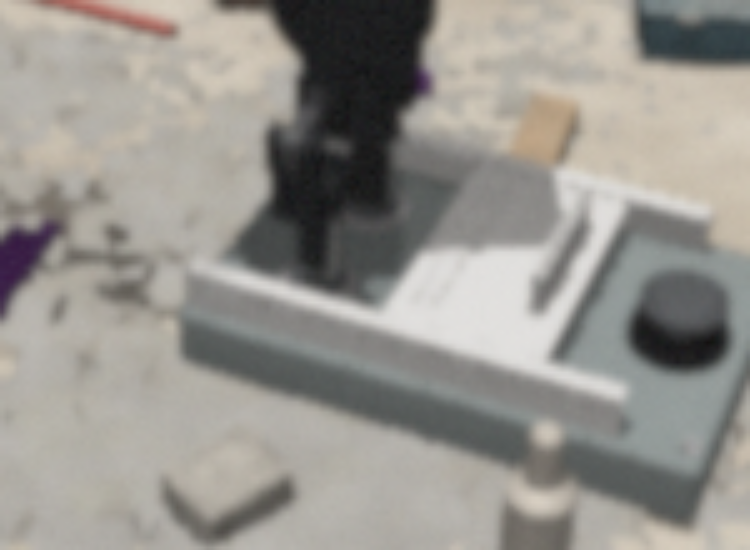

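The load rises stiffly at z ≈ 42 mm and the moment shows it near-centred, so both keys are on their stops. Hold, release, check, retreat.

```bash
python3 - <<'E'
from h import *
ctrl.wait(2.6); s=ctrl.state(); print(inbox(),s["wrist_force"].round(1))
ctrl.movel(W(-.076,0,.07),max_speed=.06); ctrl.movel(W(-.076,0,.2),max_speed=.15)
im,d=ctrl.camera("wrist"); cv2.imwrite("pics/w3.png",im)
d=ctrl.camera("side")[1]; m=ctrl.camera_model("side"); K=m["K"]; r,c=np.mgrid[0:400,0:640]
p=np.stack([(c-K[0,2])/K[0,0]*d,(r-K[1,2])/K[1,1]*d,d],-1).reshape(-1,3)@rot(m["orientation"]).T+m["eye"]
b=(p-O)@B
for y in (.033,-.033):
    s=np.hypot(b[:,0]+.075,b[:,1]-y)<.01; print("key z",np.median(b[s,2]),s.sum())
s=(b[:,2]>.075)&(b[:,2]<.088)&(abs(b[:,1])<.03)&(abs(b[:,0])<.06)
print("rib",np.median(b[s,0]),ctrl.state()["time_s"])
E
```

```text
[-0.0758  0.0001  0.0419] [-9.8 -1.6 19.1]
key z 0.22121521804576325 170
key z 0.35334001695218503 783
rib 0.03598725736508664 17.3
```

View pics/w3.png

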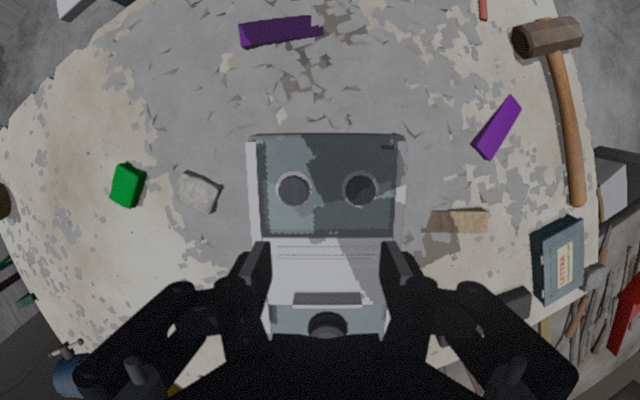

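The shutter is open (rib at (327,298)), the keys are free at (294,190) and (360,190), and the stone and wedge are where they were. One depth check of the keys, then hand in.

```bash
python3 - <<'E'
from h import *
ctrl.movel(W(-.2,0,.26),max_speed=.2)
ok=0
for n in ("side","scene"):
    d=ctrl.camera(n)[1]; m=ctrl.camera_model(n); K=m["K"]; r,c=np.mgrid[0:400,0:640]
    p=np.stack([(c-K[0,2])/K[0,0]*d,(r-K[1,2])/K[1,1]*d,d],-1).reshape(-1,3)@rot(m["orientation"]).T+m["eye"]
    b=(p-O)@B
    z=[np.median(b[np.hypot(b[:,0]+.075,b[:,1]-y)<.009][:,2]) for y in (.033,-.033)]
    print(n,z); ok|=all(.050<v<.058 for v in z)
if ok: print(ctrl.hand_in())
E
```

```text
side [np.float64(0.05365773338582491), np.float64(0.053583796273497464)]
scene [np.float64(0.05338396174916571), np.float64(0.05363451341934533)]
the job is handed in; nothing more can be done
None
```

The job is done and handed in: the shutter is fully open against its stop, both keys were held down together for over two seconds and have sprung back up, and the stop button, offcut, wedge and core bit were never touched.

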